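# Close and clamp the condiment carrier

### The arm

A 6-joint arm with a two-finger parallel gripper is mounted at the origin on a cart in front of the work surface, level with it; the furniture and walls round the work are solid. World frame = base frame: x ahead of the robot, y to its left, z up, the work surface at z = 0. Lengths are in mm, angles in rad, forces in N, time in s.
With the tool pointing down it reaches from about 300 to 775 mm from the base axis. Payload 14.6 kg.
Tool frame: the origin (TCP) lies on the centre line of the jaws, within the pads' length; the fingertips stand 8 mm ahead of it and the grasp point (between the pads) lies 11 mm behind it; z points along the fingers, y is the direction in which the jaws open and shut (so a half turn about z gives the same grasp; the last joint's range is limited). The gripper opens to 94 mm and grips with 3 to 60 N. Pads are 16 mm wide; open, the fingers measure 119 mm over their backs; the gripper's body (75 mm by 177 mm) begins 78 mm behind the grasp point.
Start: joints at [1.191, 0.3, 1.521, -0, 1.321, -0.067], TCP at [169.245, 523.302, 213.446] pointing down, gripper open.
Joint ranges: [-3.03, 3.03], [-0.79, 2.21], [0.23, 2.52], [-1.04, 4.18], [0, 3.07], [-2.55, 2.55]. Speed limits (rad/s): [2.22, 2.22, 2.57, 3.14, 3.14, 3.14].

### API

Orientations are given as [roll, pitch, yaw] about the fixed x, y, z axes, in that order (R = Rz(yaw) Ry(pitch) Rx(roll)).
In Python, from cell import read_state, cams, manip gives the robot as it stands.
- The arm moves only by the shell command python3 -m handwheel 'ROWS' [OPENING] [FORCE]. ROWS is JSON, a list of rows, each a list of 4 numbers: the shift along the tool's x, y, z in m, then the turn about the tool's z in degrees. In form: [[dx, dy, dz, turn], ...]. A call has 1 to 5 rows; each row is the pose to reach, as a shift and turn from the pose measured when the call began, along the tool's axes at that moment; what a row does not reach only later rows make up. A row lasts 1/8 s, in which the tool goes at most 62.5 mm and 10.7 degrees, less where a joint would pass 70% of its speed; a pose out of reach is approached as far as the arm can. A call with a gripper value outside its range is refused whole. OPENING is the closure, from 0 (fully open) to 1 (shut), set as the call begins (- or left out, the last holds). The fingers move at their own pace and stop on an object; FORCE is the grip in N (left out, the last holds). Time passes only in rows, so rows that repeat a pose let the fingers close. It gives the time, the measured TCP pose, the force and the opening at its end, in the units of the state.
- read_state(): the state, without advancing time (a new reading comes with each control period).
- cams.camera(name): name is "side" or "top"; returns the picture (480x640x3 uint8, red, green, blue); there is no depth.
- cams.get_calibration(name): a dict with "vertical_fov" (degrees; the focal length in pixels is half the picture's height over the tangent of half this angle, whatever the lens; pixels are square), "cx", "cy" (the principal point, pixels), "dist_coeffs" ([k1, k2, p1, p2, k3] as OpenCV has them; the pictures are not rectified), "R" (3x3) and "t" (3): a world point X has camera coordinates R X + t. Camera axes: x right, y down, z forward; pixel columns grow to the right and rows downward; lengths in mm; the calibration is good to about 2 mm. A picture is of the moment at which its call begins. get_calibration takes no time and is no camera call.
- manip.sign_off(): hands the job in, once; it reports no verdict.
The state is a dict: "clock": time; "joints": joint angles; "qd": joint speeds; "effort": joint torques, N m; "eef_pos": TCP position; "eef_rot": TCP orientation; "wrist_force": force on the tool from outside, world axes, zero at the start; "moment": the same for the moment, N m; "finger_gap": finger opening in mm.
Only numpy, scipy, OpenCV 4.12 (cv2) and the standard library are available. Lean on these libraries where they do the work, as an engineer would, in place of code of your own. Each camera call takes 0.05 s, during which the arm holds its last target. There are 200 camera calls.

### The job

Finish packing the condiment carrier: stand the salt shaker upright in the empty compartment beside the honey jar, and put the blue lid on. Then swing the clamp frame over the lid and press it down firmly, but without forcing it, until the lid sits fully home on the carrier's rim all round and stays clamped when you let go. Leave everything else where it stands.

Things in the scene. Friction and masses are not known exactly. Their poses are not given: they have to be found in the camera images.
- carrier: grey open-topped condiment carrier, fixed, 150 (x) x 220 (y) x 80 mm high, walls 6 mm; origin at the centre of its underside on the counter. A divider along x (at y -8 mm, 60 mm high) makes two compartments: at +y empty, 138 x 110 mm; at -y 78 mm wide, with the honey jar. Small grips stick out 8 mm at its +-y ends; the clamp's two brackets stand behind it (+x), 123 mm high.
- mouth (a point): centre of the carrier's mouth at the height of the solid rim (80 mm above the counter); axes as the carrier's. Just inside the rim runs a sprung black rubber seal, 4 mm wide, opening 130 x 200 mm, whose top stands 5 mm above the rim; pressing it flush with the rim takes about 10 N in all.
- empty_floor (a point): centre of the floor of the empty compartment, 6 mm above the counter; axes as the carrier's; within 20 mm of it a standing shaker is clear of the lid's lip
- clamp: clamp frame: a U of 10 mm steel rod, two arms (y +-75 mm) hinged on the brackets, with a red round cross bar between their free ends; origin on the hinge axis. At joint value 0 the arms lie level along the carrier's -x, the cross bar 148 mm in front of (-x) and 20 mm above the hinge axis. A rubber foot under each arm, 88 mm from the hinge, bears on the lid's flat top.
- clamp_swing (a joint): clamp angle, rad: 0 = arms level, feet just touching a lid that is fully home; grows as it is lifted up and back (1.57 upright, stop 2.3). The hinge is stiff (friction 1.0 N m, no spring): it stays where left; about 7 N at the bar moves it. The feet meet a lid lying loose at about 0.05; pressing it home takes about 12 N down at the bar, then resistance rises steeply.
- clamp_bar (a point): centre of the red cross bar (its axis along y, 15 mm thick, 150 mm between the arms, the red part 100 mm long); turns with the clamp frame
- clamp_hinge (a point): middle of the clamp's hinge axis (axis along the carrier's y), 88 mm behind (+x of) the carrier's centre and 127 mm above the counter; axes as the carrier's
- lid: deep blue lid, loose, 150 (x) x 220 (y) mm, same after a half turn, about 0.22 kg; origin at the centre of the lower edge of its plug lip (on the counter at the start). Lip 118 x 188 mm outside, 10 mm deep below the flange: 6 mm to spare each side in the seal. Flat top at 45 mm, black bar handle up to 84 mm. On the carrier its origin is 70 mm above the counter when home, 74 mm when loose.
- lid_handle (a point): centre of the lid's black handle bar, 76 mm above the lid's origin: bar 64 mm long along the lid's x, 16 mm wide (y), 16 mm high, with 23 mm of free space under it
- lid_flange (a point): centre of the lid at the underside of its flange, 10 mm above the lid's origin; axes as the lid's; this plane meets the carrier's solid rim when the lid is home
- shaker_centre (a point): centre, half-way up, of the salt shaker: round, 44 mm diameter, 90 mm tall, clear glass with grey top, standing upright; loose
- honey_jar: honey jar with green cap, 64 x 68 x 84 mm, loose, standing in the carrier's -y compartment; origin at the centre of its underside
- juice_bottle: bystander: juice bottle with red cap, 71 x 71 x 205 mm, loose; origin under its centre
- drink_can: bystander: green and white drink can, 66 x 66 x 168 mm, loose; origin under its centre
- jam_jar: bystander: jam jar with red cap, 65 x 65 x 97 mm, loose; origin under its centre
- paper_cup: bystander: brown paper cup, 82 x 82 x 92 mm, loose; origin under its centre
Things that resemble listed ones, but are neither listed nor needed, are in the scene too. Several things have the shape of the honey_jar; the one meant has the colours described above.

How it is judged:
By the outcome, as a careful person would: the job done as asked, in the order asked, and still so for the second after the job is handed in, with the robot touching nothing.
It also fails if it takes over 72 s, if anything falls off the work surface, if the arm or the gripper's body presses on something with over 40 N, if the wrist force passes 120 N, or if a joint passes its speed limit or range.

## Working session

There is one attempt and no reset: what is moved stays moved. The work goes in short steps, Python scripts to look and compute and a shell command to move; the robot and the scene stay as the last step left them, time stands still between calls to the robot, and variables do not carry over. Pictures are saved under pics/ and viewed, about 8 in all and at most 12, crops included, and the job is handed in when it is done.

```bash
ls; mkdir -p pics; python3 - <<'E'
from cell import read_state,cams
import cv2
for n in("top","side"):
    im=cams.camera(n); cv2.imwrite(f"pics/{n}0.png",im[:,:,::-1])
    c=cams.get_calibration(n); print(n,c)
s=read_state(); print(s)
E
```

```text
pics
top {'vertical_fov': 51.65227573470817, 'cx': 311.7648946304033, 'cy': 231.22416753938654, 'dist_coeffs': array([-0.00021113,  0.        ,  0.        ,  0.        ,  0.        ]), 'R': array([[-8.72301251e-03, -9.99961642e-01, -7.89558295e-04],
       [-9.97569442e-01,  8.75672633e-03, -6.91269026e-02],
       [ 6.91311650e-02,  1.84644392e-04, -9.97607562e-01]]), 't': array([   7.24529901,  544.32048892, 1363.12240067])}
side {'vertical_fov': 52.51372890870209, 'cx': 313.9134470194283, 'cy': 238.822316853161, 'dist_coeffs': array([-0.01983106,  0.        ,  0.        ,  0.        ,  0.        ]), 'R': array([[ 0.79325156,  0.60885386,  0.00699542],
       [ 0.47951541, -0.61757876, -0.62342718],
       [-0.37525582,  0.49788899, -0.78185013]]), 't': array([-461.22317124, -178.23160031, 1498.4066564 ])}
{'clock': 0.1, 'joints': array([ 1.19136750e+00,  3.00369889e-01,  1.52151340e+00, -9.54185084e-07,
        1.32070547e+00, -6.66292282e-02]), 'qd': array([-0.00142355, -0.00142157, -0.00240937,  0.00118293, -0.00077505,
       -0.00038981]), 'effort': array([-1.04050087e-04, -5.32651305e+01, -3.53280938e+01,  7.08749495e-02,
        2.34290538e-02, -1.23341772e-05]), 'eef_pos': array([169.182172  , 523.09480594, 212.97047681]), 'eef_rot': array([-3.14059870e+00, -6.53980945e-05,  2.82879326e+00]), 'wrist_force': array([-0.40586859,  0.32771808,  0.42591923]), 'moment': array([-0.00582593,  0.0132863 ,  0.00558679]), 'finger_gap': 93.8881204583017}
```

View pics/top0.png

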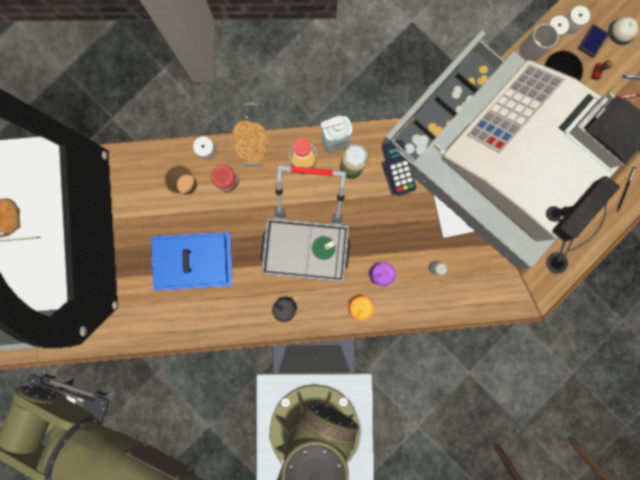

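View pics/side0.png

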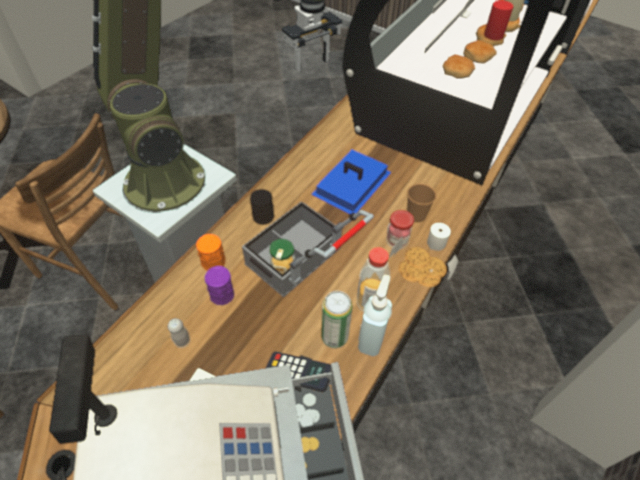

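Candidates for the shaker are the grey-topped item at top (438,268) / side (177,331) and the white round item at top (203,147) / side (439,236). The first fits best: it is small and slim with a grey top. I'll confirm with an enlarged crop and print first measurements.

```bash
cat > h.py <<'E'
import numpy as np,cv2
from cell import cams,read_state
def cal(n):
    c=cams.get_calibration(n); f=240/np.tan(np.radians(c["vertical_fov"])/2)
    return np.array([[f,0,c["cx"]],[0,f,c["cy"]],[0,0,1]]),np.array(c["dist_coeffs"]),np.array(c["R"]),np.array(c["t"])
def ray(n,uv):
    K,d,R,t=cal(n); p=cv2.undistortPoints(np.array(uv,float).reshape(-1,1,2),K,d).reshape(-1,2)
    return -R.T@t,np.c_[p,np.ones(len(p))]@R
def onz(n,uv,z):
    o,v=ray(n,uv); return o+v*((z-o[2])/v[:,2])[:,None]
def tri(a,b):
    (o1,v1),(o2,v2)=ray("top",[a]),ray("side",[b]); v1,v2=v1[0],v2[0]
    s,q=np.linalg.lstsq(np.c_[v1,-v2],o2-o1,rcond=None)[0]; p,r=o1+s*v1,o2+q*v2
    return (p+r)/2,np.linalg.norm(p-r)
def px(n,X):
    K,d,R,t=cal(n); return cv2.projectPoints(np.array(X,float).reshape(-1,1,3),cv2.Rodrigues(R)[0],t,K,d)[0].reshape(-1,2)
def mask(im,lo,hi,roi=None):
    m=cv2.inRange(cv2.cvtColor(im,cv2.COLOR_RGB2HSV),lo,hi)
    if roi: z=np.zeros_like(m); x0,y0,x1,y1=roi; z[y0:y1,x0:x1]=m[y0:y1,x0:x1]; m=z
    return m
def big(m): return max(cv2.findContours(m,cv2.RETR_EXTERNAL,cv2.CHAIN_APPROX_NONE)[0],key=cv2.contourArea)
E
python3 - <<'E'
from h import *
T=cv2.imread("pics/top0.png");S=cv2.imread("pics/side0.png")
cr=lambda I,u,v,w,h,s:cv2.resize(I[v-h:v+h,u-w:u+w],None,fx=s,fy=s,interpolation=cv2.INTER_CUBIC)
a=np.hstack([cr(S,177,331,25,25,5),cr(S,439,236,25,25,5),cr(T,438,268,25,25,5)])
b=cr(T,305,225,75,65,5)
b2=np.zeros((650,750,3),np.uint8); b2=b
c=np.vstack([a,cv2.resize(b,(750,650))]); cv2.imwrite("pics/crop1.png",cv2.resize(c,None,fx=.66,fy=.66))
Tr,Sr=T[:,:,::-1].copy(),S[:,:,::-1].copy()
for n,I,roi in(("top",Tr,(140,220,245,300)),("side",Sr,(300,140,400,220))):
    c=big(mask(I,(105,120,60),(125,255,255),roi)); r=cv2.minAreaRect(c); print(n,"lid",r,cv2.boxPoints(r).round(1).tolist())
for n,I,roi in(("top",Tr,(280,155,350,185)),("side",Sr,(325,210,375,255))):
    c=big(mask(I,(0,150,120),(6,255,255),roi)); r=cv2.minAreaRect(c);print(n,"bar",r)
c=big(mask(Tr,(105,120,60),(125,255,255),(140,220,245,300)));r=cv2.minAreaRect(c)
P=onz("top",cv2.boxPoints(r),45);print(P.round(1),P.mean(0))
P=onz("top",[(262,276),(268,219),(349,224),(343,281)],80);print("carrier rough",P.round(1),P.mean(0))
print("shaker",onz("top",[(438,268)],90),tri((438,267),(177,322)))
E
```

```text
top lid ((191.281005859375, 260.777587890625), (52.67365646362305, 78.570068359375), 86.633544921875) [[150.5, 236.8000030517578], [229.0, 232.1999969482422], [232.0, 284.79998779296875], [153.60000610351562, 289.3999938964844]]
side lid ((351.49761962890625, 181.27069091796875), (46.859649658203125, 69.45764923095703), 40.3140983581543) [[311.20001220703125, 192.60000610351562], [356.1000061035156, 139.60000610351562], [391.79998779296875, 169.89999389648438], [346.8999938964844, 222.89999389648438]]
top bar ((311.0778503417969, 170.64344787597656), (40.46947479248047, 5.79428768157959), 5.194429397583008)
side bar ((349.0765075683594, 234.0059051513672), (6.616379261016846, 38.07129669189453), 49.39870071411133)
[[531.2 443.2  45. ]
 [541.9 228.9  45. ]
 [398.8 220.1  45. ]
 [388.2 432.9  45. ]] [465.02106255 331.27135993  45.        ]
carrier rough [[422.5 135.2  80. ]
 [573.8 118.9  80. ]
 [558.6 -97.   80. ]
 [407.4 -79.   80. ]] [490.5823051   19.55797339  80.        ]
shaker [[ 439.60679294 -328.54555485   90.        ]] (array([ 442.12444424, -331.53669419,   78.67823864]), np.float64(0.14541556701370456))
```

View pics/crop1.png

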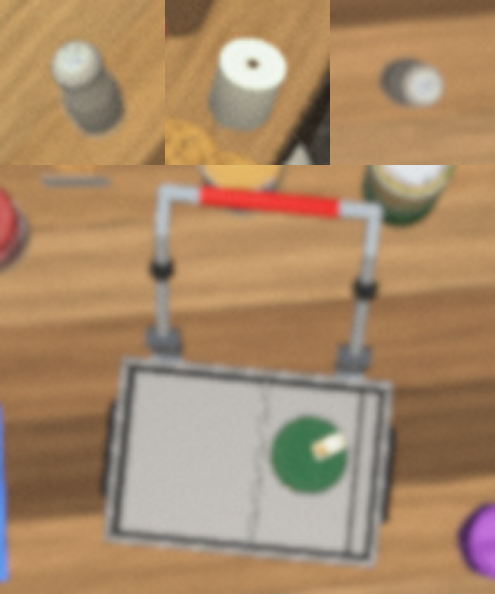

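The first candidate (grey top, slim) is the shaker; the other is a white roll with a hole in it. Next I'll measure precisely.

```bash
python3 - <<'E'
from h import *
T=cv2.imread("pics/top0.png")[:,:,::-1].copy();S=cv2.imread("pics/side0.png")[:,:,::-1].copy()
hsv=cv2.cvtColor(T,cv2.COLOR_RGB2HSV)
# carrier: low saturation region
m=mask(T,(0,0,0),(180,75,255),(255,214,356,288))
c=big(m); m2=np.zeros_like(m);cv2.drawContours(m2,[c],-1,255,-1)
m2=cv2.morphologyEx(m2,cv2.MORPH_OPEN,np.ones((31,31)))
c=big(m2);r=cv2.minAreaRect(c);b=cv2.boxPoints(r);print("carrier px",r)
P=onz("top",b,80);print(P.round(1).tolist(),P.mean(0).round(1));print([np.linalg.norm(P[i]-P[i-1]).round(1) for i in range(4)])
e=P[0]-P[1];print("edge ang",[np.degrees(np.arctan2(*(P[i]-P[i-1])[[1,0]])).round(2) for i in range(4)])
# lid: black handle in blue
for n,I,roi in(("top",T,(175,240,205,285)),("side",S,(335,150,372,190))):
    h=big(mask(I,(0,0,0),(180,255,75),roi));print(n,"handle",cv2.minAreaRect(h),cv2.boundingRect(h))
h=big(mask(T,(0,0,0),(180,255,75),(175,240,205,285)));print(onz("top",[cv2.minAreaRect(h)[0]],80))
c=big(mask(T,(105,120,60),(125,255,255),(140,220,245,300)))
for z in(10,28,45):
    P=onz("top",cv2.boxPoints(cv2.minAreaRect(c)),z);print("lid",z,P.mean(0).round(1),[np.linalg.norm(P[i]-P[i-1]).round(1) for i in range(4)],[np.degrees(np.arctan2(*(P[i]-P[i-1])[[1,0]])).round(1) for i in range(2)])
print("bar",tri((311.1,170.6),(349.1,234.0)))
c=big(mask(T,(0,150,120),(6,255,255),(280,155,350,185)));(x,y),(w,h),a=cv2.minAreaRect(c);d=np.array([np.cos(np.radians(a)),np.sin(np.radians(a))])*20
Q=onz("top",[(x-d[0],y-d[1]),(x+d[0],y+d[1])],224);print("bar dir",Q.round(1).tolist(),np.degrees(np.arctan2(*(Q[0]-Q[1])[[1,0]])))
print("bottle cap",onz("top",[(303,147)],205),tri((303,147),(378,255)))
print("can top",onz("top",[(355,155)],168))
print("honey",onz("top",[((310/3.3)+230,(455-165)/3.3+160)],90))
# shaker
for n,I,u in(("top",T,(438,268)),("side",S,(177,331))):
    u0,v0=u; roi=(u0-22,v0-22,u0+22,v0+22)
    k=big(mask(I,(0,0,60),(180,70,255),roi));print(n,"shaker",cv2.minAreaRect(k),cv2.boundingRect(k))
    k=big(mask(I,(0,0,140),(180,50,255),roi));print(n,"cap",cv2.minAreaRect(k),cv2.boundingRect(k))
print(onz("top",[(441.2,268.8)],88),tri((441.2,268.8),(175,325)))
E
```

```text
carrier px ((305.0, 249.5), (57.0, 84.0), 90.0)
[[568.6, 132.3, 80.0], [566.6, -91.7, 80.0], [415.3, -89.7, 80.0], [417.2, 132.6, 80.0]] [491.9  20.9  80. ]
[np.float64(151.4), np.float64(224.0), np.float64(151.4), np.float64(222.3)]
edge ang [np.float64(-0.11), np.float64(-90.5), np.float64(179.22), np.float64(89.5)]
top handle ((186.33384704589844, 260.50921630859375), (19.248096466064453, 4.382131576538086), 86.8201675415039) (184, 251, 6, 20)
side handle ((352.70001220703125, 170.10000610351562), (20.124608993530273, 8.497057914733887), 26.56505012512207) (345, 163, 17, 16)
[[465.17111043 335.89723199  80.        ]]
lid 10 [465.4 339.8  10. ] [np.float64(147.1), np.float64(220.1), np.float64(147.1), np.float64(218.5)] [np.float64(4.1), np.float64(-87.1)]
lid 28 [465.2 335.4  28. ] [np.float64(145.1), np.float64(217.3), np.float64(145.2), np.float64(215.7)] [np.float64(4.1), np.float64(-87.1)]
lid 45 [465.  331.3  45. ] [np.float64(143.3), np.float64(214.6), np.float64(143.4), np.float64(213.0)] [np.float64(4.1), np.float64(-87.1)]
bar (array([672.16697713,   3.25090078, 244.53369094]), np.float64(1.5282366424212606))
bar dir [[680.2, 50.4, 224.0], [670.6, -44.8, 224.0]] 84.24053357676786
bottle cap [[737.58290667  22.03052295 205.        ]] (array([739.1238904 ,  22.79639292, 202.46488228]), np.float64(2.3069993858837536))
can top [[ 724.99501161 -107.81922097  168.        ]]
honey [[495.13120814 -29.24784804  90.        ]]
top shaker ((437.5, 267.5), (13.0, 17.0), 90.0) (429, 261, 18, 14)
top cap ((440.5, 268.0), (11.0, 12.0), 0.0) (435, 262, 12, 13)
side shaker ((177.60000610351562, 331.6999816894531), (28.621667861938477, 15.652474403381348), 63.43495178222656) (168, 318, 21, 29)
side cap ((174.5, 325.5), (13.0, 13.0), 90.0) (168, 319, 14, 14)
[[ 437.41914275 -337.41919112   88.        ]] (array([ 438.76592043, -339.69008795,   72.2783976 ]), np.float64(4.582085558547531))
```

```bash
python3 - <<'E'
from h import *
T=cv2.imread("pics/top0.png")[:,:,::-1].copy();S=cv2.imread("pics/side0.png")[:,:,::-1].copy()
G=cv2.cvtColor(T,cv2.COLOR_RGB2HSV)[:,:,1].astype(float)
G=cv2.GaussianBlur(G,(3,3),0)
# outer edges: strongest saturation step across each side, sampled along guessed edge
cor=dict(BL=(262.4,273.6),TL=(267.9,219.7),TR=(348.5,226.7),BR=(343,280.3))
lines={}
for a,b in(("BL","TL"),("TL","TR"),("TR","BR"),("BR","BL")):
    A,B=np.array(cor[a]),np.array(cor[b]);d=(B-A)/np.linalg.norm(B-A);n=np.array([d[1],-d[0]]) # outward
    pts=[]
    for s in np.linspace(.08,.92,60):
        if (a,b)in(("BL","TL"),("TR","BR")) and .15<s<.8: continue  # grips
        o=np.arange(-4,4.01,.25);q=A+s*(B-A)+o[:,None]*n
        v=cv2.remap(G.astype(np.float32),q[:,0].astype(np.float32)[None],q[:,1].astype(np.float32)[None],1)[0]
        g=np.gradient(v);i=g.argmax();pts.append(q[i])
    l=cv2.fitLine(np.array(pts,np.float32),cv2.DIST_HUBER,0,.01,.01).ravel();lines[a]=np.cross([l[2],l[3],1],[l[2]+l[0],l[3]+l[1],1])
X=[]
for a,b in(("BL","TL"),("TL","TR"),("TR","BR"),("BR","BL")):
    k=np.cross(lines[a],lines[b]);X.append(k[:2]/k[2])
P=onz("top",X,80);print("corners",np.round(X,1).tolist(),P.round(1).tolist(),P.mean(0).round(1))
print([np.linalg.norm(P[i]-P[i-1]).round(1) for i in range(4)],[np.degrees(np.arctan2(*(P[i]-P[i-1])[[1,0]])).round(1) for i in range(4)])
print("shaker base left/top",onz("top",[(429,267.5)],0),"top right",onz("top",[(447,268)],80), onz("top",[(437.5,274.5),(437.5,261.)],50))
print("side base c: lowest px",onz("side",[(181.5,339)],0),"cap",onz("side",[(175,325.5)],82))
print("handle side tri",tri((186.3,260.5),(353.5,168)),onz("side",[(353.5,168)],78))
E
```

```text
corners [[266.3, 217.1], [349.2, 225.0], [343.7, 281.5], [260.9, 273.7]] [[579.0, 123.3, 80.0], [555.8, -97.4, 80.0], [406.0, -80.8, 80.0], [428.6, 138.1, 80.0]] [492.4  20.8  80. ]
[np.float64(151.1), np.float64(222.0), np.float64(150.7), np.float64(220.0)] [np.float64(-5.6), np.float64(-96.0), np.float64(173.7), np.float64(84.1)]
shaker base left/top [[ 440.59384927 -326.06437359    0.        ]] top right [[ 439.32823814 -354.91206875   80.        ]] [[ 421.79241435 -336.84999059   50.        ]
 [ 458.26571409 -337.80718784   50.        ]]
side base c: lowest px [[ 439.27595449 -337.09033799    0.        ]] cap [[ 447.07472979 -341.3026721    82.        ]]
handle side tri (array([466.32325294, 338.89483281,  72.16385239]), np.float64(2.723138908613617)) [[470.43858563 334.58484341  78.        ]]
```

```bash
cat > go.py <<'E'
import sys,numpy as np
from scipy.spatial.transform import Rotation as R
from cell import read_state
x,y,z,yaw=map(float,sys.argv[1:5]); s=read_state()
r=R.from_euler("xyz",s["eef_rot"]);d=r.inv().apply(np.array([x,y,z])-s["eef_pos"])/1000
t=(np.degrees(s["eef_rot"][2])-yaw+180)%360-180
print("rows",d.round(4),"turn",round(t,1),"| pos",s["eef_pos"].round(1),"yaw",np.degrees(s["eef_rot"][2]).round(1),"F",s["wrist_force"].round(1),"gap",round(s["finger_gap"],1),"t",round(s["clock"],2))
E
python3 go.py 440 -340 213 174.1
```

```text
rows [-5.233e-01 -7.379e-01  7.000e-04] turn -12.0 | pos [169.2 523.1 213. ] yaw 162.1 F [-0.4  0.3  0.4] gap 93.9 t 0.1
```

```bash
python3 -m handwheel '[[-0.523,-0.738,0,-12],[-0.523,-0.738,0,-12],[-0.523,-0.738,0,-12],[-0.523,-0.738,0,-12],[-0.523,-0.738,0,-12]]' 0 20; python3 go.py 440 -340 213 174.1
```

```text
clock: 0.72
eef_pos: [262.6, 223.3, 213.4]
eef_rot: [-3.141, -0.0, 3.039]
wrist_force: [1.2, 0.1, -0.0]
finger_gap: 94.3
rows [-0.2341 -0.5421  0.0009] turn 0.0 | pos [262.6 223.3 213.4] yaw 174.1 F [ 1.2  0.1 -0. ] gap 94.3 t 0.72
```

```bash
python3 -m handwheel '[[-0.234,-0.542,0,0],[-0.234,-0.542,0,0],[-0.234,-0.542,0,0],[-0.234,-0.542,0,0],[-0.234,-0.542,0,0]]'; python3 go.py 440 -340 130 174.1
```

```text
clock: 1.35
eef_pos: [356.2, -75.0, 213.9]
eef_rot: [-3.141, 0.001, 3.038]
wrist_force: [1.2, 1.0, -0.3]
finger_gap: 94.1
rows [-0.1106 -0.2549  0.0842] turn -0.0 | pos [356.2 -75.  213.9] yaw 174.1 F [ 1.2  1.  -0.3] gap 94.1 t 1.35
```

```bash
python3 -m handwheel '[[-0.111,-0.255,0.03,0],[-0.111,-0.255,0.03,0],[-0.111,-0.255,0.03,0],[-0.111,-0.255,0.03,0],[-0.111,-0.255,0.084,0]]'; python3 go.py 440 -340 44 174.1
```

```text
clock: 1.98
eef_pos: [441.2, -342.4, 134.0]
eef_rot: [-3.137, 0.005, 3.037]
wrist_force: [1.1, 0.1, -0.8]
finger_gap: 94.2
rows [0.0019 0.0026 0.0899] turn -0.1 | pos [ 441.2 -342.4  134. ] yaw 174.0 F [ 1.1  0.1 -0.8] gap 94.2 t 1.98
```

```bash
python3 - <<'E'
from h import *
T=cams.camera("top");S=cams.camera("side")
c=lambda I,u,v:cv2.resize(I[v-40:v+40,u-50:u+50,::-1],None,fx=4,fy=4,interpolation=cv2.INTER_CUBIC)
cv2.imwrite("pics/shk.png",np.hstack([c(T,438,268),c(S,177,320)]))
E
```

```text
(no output)
```

View pics/shk.png

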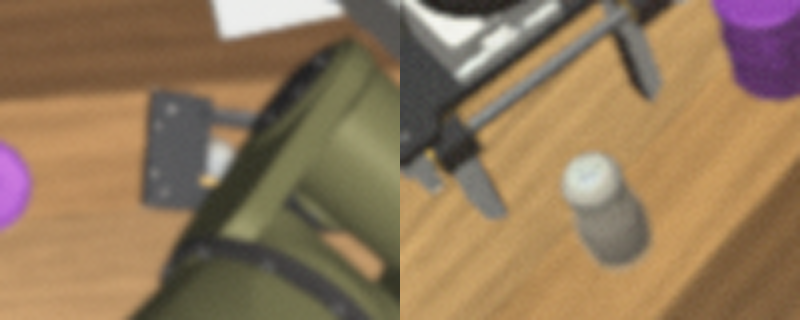

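View 4: the shaker (side crop, 590,175) lies between the two fingertips (500,215 and 655,95). I'll descend and grip.

```bash
python3 -m handwheel '[[0.001,0.002,0.03,0],[0.001,0.002,0.06,0],[0.001,0.002,0.09,0],[0.001,0.002,0.09,0]]'; python3 -m handwheel '[[0,0,0,0],[0,0,0,0],[0,0,0,0],[0,0,0,0],[0,0,0,0]]' 1 15; python3 go.py 440 -340 190 174.1
```

```text
clock: 2.58
eef_pos: [436.0, -335.4, 36.0]
eef_rot: [3.135, -0.01, 3.037]
wrist_force: [-0.7, 0.1, 0.2]
finger_gap: 93.6
clock: 3.2
eef_pos: [436.0, -335.5, 36.1]
eef_rot: [3.135, -0.01, 3.037]
wrist_force: [0.2, 0.1, 1.7]
finger_gap: 47.4
rows [-0.003  -0.0031 -0.1539] turn -0.1 | pos [ 436.  -335.5   36.1] yaw 174.0 F [0.2 0.1 1.7] gap 47.4 t 3.2
```

```bash
python3 -m handwheel '[[0,0,0,0],[0,0,0,0],[0,0,0,0]]' 1 15; python3 -m handwheel '[[0,0,-0.05,0],[0,0,-0.11,0],[0,0,-0.165,0],[0,0,-0.165,0],[0,0,-0.165,0]]';  python3 go.py 497.5 70 200 174.1
```

```text
clock: 3.58
eef_pos: [436.0, -335.6, 36.2]
eef_rot: [3.135, -0.01, 3.037]
wrist_force: [0.5, -0.3, -0.1]
finger_gap: 41.2
clock: 4.2
eef_pos: [437.1, -336.3, 199.9]
eef_rot: [3.134, -0.011, 3.037]
wrist_force: [0.3, 0.7, -2.0]
finger_gap: 41.5
rows [-0.0175  0.4104  0.0027] turn -0.1 | pos [ 437.1 -336.3  199.9] yaw 174.0 F [ 0.3  0.7 -2. ] gap 41.5 t 4.2
```

```bash
python3 -m handwheel '[[-0.009,0.062,0,0],[-0.0175,0.124,0,0],[-0.0175,0.186,0,0],[-0.0175,0.248,0,0],[-0.0175,0.310,0,0]]'; python3 -m handwheel '[[0,0.07,0,0],[0,0.1,0,0],[0,0.1,0,0],[0,0.1,0,0]]';  python3 go.py 496 70 43 174.1
```

```text
clock: 4.82
eef_pos: [486.1, -27.8, 200.1]
eef_rot: [3.134, -0.014, 3.037]
wrist_force: [1.4, -0.9, -2.7]
finger_gap: 41.0
clock: 5.32
eef_pos: [496.1, 71.1, 199.5]
eef_rot: [3.135, -0.016, 3.037]
wrist_force: [-0.1, 0.3, -1.2]
finger_gap: 41.4
rows [-0.0026 -0.0022  0.1565] turn -0.1 | pos [496.1  71.1 199.5] yaw 174.0 F [-0.1  0.3 -1.2] gap 41.4 t 5.33
```

```bash
python3 -m handwheel '[[-0.002,-0.002,0.05,0],[-0.002,-0.002,0.1,0],[-0.002,-0.002,0.14,0],[-0.002,-0.002,0.153,0],[-0.002,-0.002,0.153,0]]'; python3 -m handwheel '[[0,0,0,0],[0,0,0,0]]';  python3 go.py 496 70 42.5 174.1
```

```text
clock: 5.95
eef_pos: [495.6, 69.6, 46.6]
eef_rot: [3.135, -0.017, 3.036]
wrist_force: [-0.6, 0.4, -1.2]
finger_gap: 41.3
clock: 6.2
eef_pos: [496.2, 69.5, 47.8]
eef_rot: [3.135, -0.015, 3.036]
wrist_force: [-0.6, -0.1, -1.9]
finger_gap: 41.4
rows [0.0002 0.0004 0.0053] turn -0.2 | pos [496.2  69.5  47.8] yaw 173.9 F [-0.6 -0.1 -1.9] gap 41.4 t 6.2
```

```bash
python3 -m handwheel '[[0,0,0.002,0],[0,0,0.004,0],[0,0,0.005,0],[0,0,0.0055,0]]';  python3 go.py 496 70 42 174.1
```

```text
clock: 6.7
eef_pos: [496.1, 69.6, 42.2]
eef_rot: [3.135, -0.015, 3.036]
wrist_force: [-1.1, 0.7, 0.5]
finger_gap: 41.5
rows [0.0001 0.0004 0.0002] turn -0.2 | pos [496.1  69.6  42.2] yaw 173.9 F [-1.1  0.7  0.5] gap 41.5 t 6.7
```

```bash
python3 -m handwheel '[[0,0,0,0],[0,0,0,0],[0,0,0,0]]' 0.36; python3 -m handwheel '[[0,0,-0.05,0],[0,0,-0.1,0],[0,0,-0.16,0],[0,0,-0.16,0],[0,0,-0.16,0]]'; python3 - <<'E'
from h import *
T=cams.camera("top");S=cams.camera("side")
cv2.imwrite("pics/a.png",np.hstack([cv2.resize(I[v-60:v+60,u-65:u+65,::-1],None,fx=3,fy=3,interpolation=2) for I,u,v in((T,305,240),(S,300,240))]))
E
python3 go.py 465 336 200 183.3
```

```text
clock: 7.08
eef_pos: [496.1, 69.6, 42.2]
eef_rot: [3.135, -0.015, 3.036]
wrist_force: [-0.1, -0.2, 0.5]
finger_gap: 59.9
clock: 7.7
eef_pos: [498.1, 68.2, 201.5]
eef_rot: [3.135, -0.016, 3.036]
wrist_force: [0.0, -0.8, -1.2]
finger_gap: 59.9
rows [0.061  0.2628 0.0036] turn -9.4 | pos [497.9  68.2 200.8] yaw 173.9 F [-0.3  0.2 -0.1] gap 60.1 t 7.8
```

View pics/a.png

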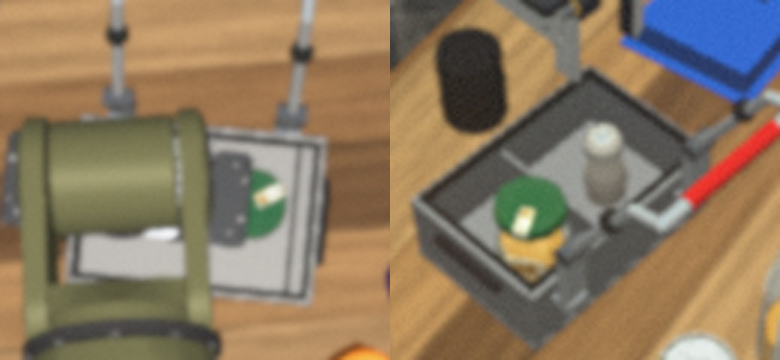

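View 5: the shaker stands upright in the empty compartment (side crop 603,165). The lid is next.

```bash
python3 -m handwheel '[[0.014,0.061,0,-5],[0.028,0.122,0,-9.4],[0.042,0.183,0,-9.4],[0.061,0.263,0,-9.4],[0.061,0.263,0.004,-9.4]]' 0 40; python3 -m handwheel '[[0,0,0,0],[0,0,0,0]]'; python3 go.py 466 337 100 183.3
python3 - <<'E'
from h import *
T=cams.camera("top");S=cams.camera("side")
cv2.imwrite("pics/b.png",np.hstack([cv2.resize(I[v-60:v+60,u-65:u+65,::-1],None,fx=3,fy=3,interpolation=2) for I,u,v in((T,190,250),(S,345,170))]))
E
```

```text
clock: 8.43
eef_pos: [463.8, 338.8, 198.0]
eef_rot: [3.133, -0.018, -3.081]
wrist_force: [-0.6, -0.2, 0.4]
finger_gap: 93.8
clock: 8.68
eef_pos: [463.9, 337.6, 197.4]
eef_rot: [3.134, -0.019, -3.081]
wrist_force: [0.4, -0.0, -1.0]
finger_gap: 94.1
rows [-0.0039 -0.0015  0.0973] turn 0.1 | pos [463.9 337.6 197.4] yaw -176.6 F [ 0.4 -0.  -1. ] gap 94.1 t 8.68
```

View pics/b.png

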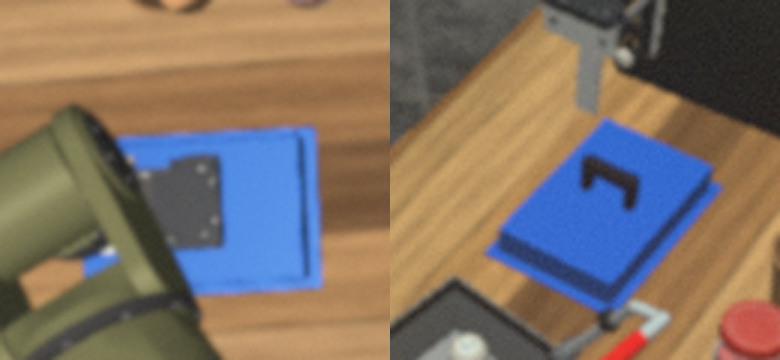

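View 6: the gripper is above the lid with the handle bar at side crop (612,175), which agrees with the measurement. I'll descend and grip.

```bash
python3 -m handwheel '[[-0.004,0,0.045,0],[-0.004,0,0.09,0],[-0.004,0,0.12,0],[-0.004,0,0.129,0],[-0.004,0,0.129,0]]'; python3 -m handwheel '[[0,0,0,0],[0,0,0,0],[0,0,0,0],[0,0,0,0],[0,0,0,0]]' 1 40;  python3 -m handwheel '[[0,0,0,0],[0,0,0,0],[0,0,0,0],[0,0,0,0],[0,0,0,0]]' 1 40; python3 go.py 492.4 20.8 230 174.1
```

```text
clock: 9.4
eef_pos: [466.3, 338.4, 69.6]
eef_rot: [3.133, -0.018, -3.083]
wrist_force: [0.1, -0.2, -0.1]
finger_gap: 94.0
clock: 10.02
eef_pos: [466.3, 338.4, 69.7]
eef_rot: [3.133, -0.018, -3.083]
wrist_force: [-0.1, -0.8, 0.0]
finger_gap: 47.5
clock: 10.65
eef_pos: [466.3, 338.4, 69.6]
eef_rot: [3.133, -0.018, -3.083]
wrist_force: [-0.2, 0.7, 0.1]
finger_gap: 15.5
rows [-0.0046 -0.3172 -0.1632] turn 9.3 | pos [466.3 338.4  69.6] yaw -176.6 F [-0.2  0.7  0.1] gap 15.5 t 10.65
```

```bash
python3 -m handwheel '[[0,0,-0.03,0],[0,0,-0.07,0],[0,0,-0.12,0],[0,0,-0.165,0],[0,0,-0.165,0]]'; python3 -m handwheel '[[0,-0.06,0,4],[0,-0.12,0,9.3],[0,-0.18,0,9.3],[0,-0.24,0,9.3],[0,-0.27,0,9.3]]'; python3 -m handwheel '[[0,0,0,0],[0,0,0,0]]'; python3 go.py 492.4 20.8 200 174.1
```

```text
clock: 11.28
eef_pos: [470.2, 337.7, 237.9]
eef_rot: [3.13, -0.013, -3.083]
wrist_force: [0.4, -0.0, -3.0]
finger_gap: 15.7
clock: 11.9
eef_pos: [485.4, 65.6, 233.4]
eef_rot: [3.133, -0.016, 3.036]
wrist_force: [0.8, 0.1, -1.9]
finger_gap: 15.4
clock: 12.15
eef_pos: [485.0, 66.0, 232.5]
eef_rot: [3.133, -0.018, 3.036]
wrist_force: [0.5, -0.3, -2.0]
finger_gap: 15.7
rows [-0.0127 -0.0445  0.0319] turn -0.2 | pos [485.   66.  232.5] yaw 173.9 F [ 0.5 -0.3 -2. ] gap 15.7 t 12.15
```

```bash
python3 -m handwheel '[[-0.013,-0.0445,0,0],[-0.013,-0.0445,0.03,0],[-0.013,-0.0445,0.06,0],[-0.013,-0.0445,0.06,0]]'; python3 -m handwheel '[[0,0,0,0],[0,0,0,0]]'; python3 go.py 492.4 20.8 150 174.1;  python3 - <<'E'
from h import *
T=cams.camera("top");S=cams.camera("side")
cv2.imwrite("pics/topc.png",T[:,:,::-1]);cv2.imwrite("pics/sidec.png",S[:,:,::-1])
cv2.imwrite("pics/c.png",np.hstack([cv2.resize(I[v-65:v+65,u-65:u+65,::-1],None,fx=3,fy=3,interpolation=2) for I,u,v in((T,300,240),(S,300,230))]))
E
```

```text
clock: 12.65
eef_pos: [491.2, 22.1, 170.1]
eef_rot: [3.133, -0.022, 3.037]
wrist_force: [-0.3, -0.1, -1.0]
finger_gap: 15.6
clock: 12.9
eef_pos: [491.6, 22.5, 171.0]
eef_rot: [3.133, -0.021, 3.038]
wrist_force: [-0.3, -0.3, -1.5]
finger_gap: 15.7
rows [-0.0014 -0.0017  0.021 ] turn -0.0 | pos [491.6  22.5 171. ] yaw 174.1 F [-0.3 -0.3 -1.5] gap 15.7 t 12.9
```

View pics/c.png

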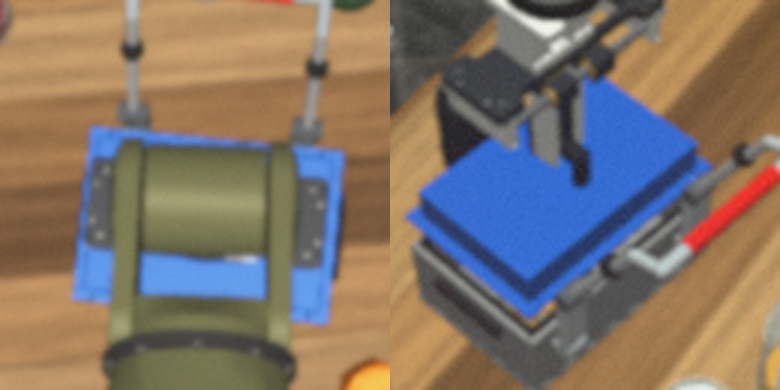

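```bash
cat > lidpose.py <<'E'
from h import *
import sys
def lid(T,z):
    m=mask(T,(100,120,60),(128,255,255),(245,195,365,300)); m=cv2.morphologyEx(m,cv2.MORPH_OPEN,np.ones((3,3)))
    pts=np.vstack([c for c in cv2.findContours(m,0,1)[0] if cv2.contourArea(c)>15]); r=cv2.minAreaRect(cv2.convexHull(pts))
    P=onz("top",cv2.boxPoints(r),z); print("lid",z,P.mean(0).round(1),[np.linalg.norm(P[i]-P[i-1]).round(1) for i in range(2)],[np.degrees(np.arctan2(*(P[i]-P[i-1])[[1,0]])).round(1) for i in range(2)]); print(P.round(1).tolist())
if __name__=="__main__": lid(cv2.imread(sys.argv[1])[:,:,::-1].copy(),float(sys.argv[2]))
E
python3 lidpose.py pics/topc.png 112
```

```text
lid 112.0 [491.1  21.3 112. ] [np.float64(220.4), np.float64(147.9)] [np.float64(83.8), np.float64(-5.8)]
[[429.5, 138.8, 112.0], [576.6, 123.9, 112.0], [552.5, -97.0, 112.0], [405.8, -80.3, 112.0]]
```

```bash
python3 go.py 492.9 22 146 174.1; python3 -m handwheel '[[-0.002,0,0.01,0],[-0.002,0,0.02,0],[-0.002,0,0.025,0],[-0.002,0,0.025,0],[-0.002,0,0.025,0]]';  python3 go.py 492.9 22 142 174.1
```

```text
rows [-0.0019 -0.0003  0.0248] turn -0.1 | pos [491.5  22.2 170.8] yaw 174.0 F [ 0.1  0.7 -1.7] gap 15.9 t 13.0
clock: 13.62
eef_pos: [493.2, 22.2, 146.0]
eef_rot: [3.133, -0.021, 3.037]
wrist_force: [1.0, 0.5, -1.6]
finger_gap: 15.2
rows [ 0.0001 -0.0003  0.004 ] turn -0.1 | pos [493.2  22.2 146. ] yaw 174.0 F [ 1.   0.5 -1.6] gap 15.2 t 13.62
```

```bash
python3 -m handwheel '[[0,0,0.001,0],[0,0,0.002,0],[0,0,0.003,0],[0,0,0.003,0]]';  python3 -m handwheel '[[0,0,0.001,0],[0,0,0.0015,0],[0,0,0.0015,0]]'
```

```text
clock: 14.12
eef_pos: [493.2, 22.3, 143.1]
eef_rot: [3.133, -0.02, 3.038]
wrist_force: [-1.4, 0.6, 0.9]
finger_gap: 15.9
clock: 14.5
eef_pos: [493.2, 22.4, 141.7]
eef_rot: [3.133, -0.02, 3.038]
wrist_force: [-1.5, 0.2, 3.7]
finger_gap: 15.4
```

```bash
python3 -m handwheel '[[0,0,0,0],[0,0,0,0],[0,0,0,0],[0,0,0,0]]' 0.5; python3 -m handwheel '[[0,0,-0.04,0],[0,0,-0.09,0],[0,0,-0.15,0],[0,0,-0.16,0],[0,0,-0.16,0]]'; python3 -m handwheel '[[0.06,0.06,0,10],[0.1,0.12,0,20],[0.1,0.18,0,30],[0.1,0.24,0,40],[0.1,0.25,0,50]]'; python3 - <<'E'
from h import *
import lidpose
T=cams.camera("top");S=cams.camera("side")
cv2.imwrite("pics/topd.png",T[:,:,::-1]);cv2.imwrite("pics/sided.png",S[:,:,::-1])
lidpose.lid(T,85);lidpose.lid(T,119)
cv2.imwrite("pics/d.png",np.hstack([cv2.resize(I[v-65:v+65,u-65:u+65,::-1],None,fx=3,fy=3,interpolation=2) for I,u,v in((T,310,220),(S,300,230))]))
E
```

```text
clock: 15.0
eef_pos: [493.2, 22.3, 141.7]
eef_rot: [3.133, -0.02, 3.038]
wrist_force: [0.9, 0.3, 0.7]
finger_gap: 46.7
clock: 15.62
eef_pos: [496.3, 20.6, 301.4]
eef_rot: [3.133, -0.02, 3.038]
wrist_force: [-0.2, 0.8, -1.5]
finger_gap: 46.9
clock: 16.25
eef_pos: [422.2, 279.4, 303.7]
eef_rot: [-3.13, -0.02, 2.193]
wrist_force: [-0.4, -0.4, -0.5]
finger_gap: 46.8
lid 85 [492.7  22.5  85. ] [np.float64(223.0), np.float64(147.5)] [np.float64(83.8), np.float64(-5.8)]
[[431.4, 141.2, 85.0], [578.2, 126.3, 85.0], [553.8, -97.1, 85.0], [407.4, -80.5, 85.0]]
lid 119 [491.6  21.9 119. ] [np.float64(217.2), np.float64(143.7)] [np.float64(83.8), np.float64(-5.8)]
[[431.9, 137.6, 119.0], [574.9, 123.0, 119.0], [551.1, -94.6, 119.0], [408.5, -78.4, 119.0]]
```

View pics/d.png

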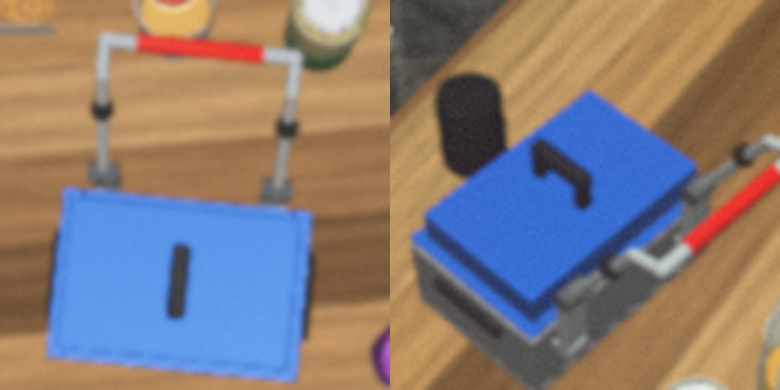

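View 7: the lid lies centred on the carrier (lid centre within about 2 mm, yaw −6°), and the clamp is still back with its bar at top crop (200,50). I'll move over the bar.

```bash
python3 go.py 672 3 310 84.1; python3 - <<'E'
import numpy as np
for p in np.arange(2.238,.1,-.2): print(round(p-.134,2),(np.array([579.9,11.8,127])+149.4*np.array([-np.cos(p)*.9947,np.cos(p)*.1028,np.sin(p)])).round(1))
E
```

```text
rows [-0.3715  0.0403 -0.0152] turn 41.7 | pos [421.9 281.  302.9] yaw 125.8 F [ 0.4  0.1 -0. ] gap 47.2 t 16.35
2.1 [671.9   2.3 244.4]
1.9 [646.8   4.9 260.4]
1.7 [619.1   7.7 271.1]
1.5 [589.9  10.8 276.1]
1.3 [560.2  13.8 275.1]
1.1 [531.4  16.8 268.2]
0.9 [504.4  19.6 255.7]
0.7 [480.5  22.1 238.1]
0.5 [460.5  24.1 216. ]
0.3 [445.3  25.7 190.4]
0.1 [435.5  26.7 162.2]
```

```bash
python3 -m handwheel '[[-0.062,0.007,-0.01,10],[-0.124,0.014,-0.015,20],[-0.186,0.02,-0.015,30],[-0.248,0.027,-0.015,41],[-0.31,0.034,-0.015,41.7]]'; python3 -m handwheel '[[0,0,0,0],[0,0,0,0]]';  python3 go.py 672 3 300 84.1
```

```text
clock: 16.98
eef_pos: [631.6, 46.7, 309.3]
eef_rot: [-3.116, -0.006, 1.466]
wrist_force: [-0.3, 1.0, 0.4]
finger_gap: 47.5
clock: 17.23
eef_pos: [631.1, 46.4, 307.7]
eef_rot: [-3.113, -0.006, 1.466]
wrist_force: [0.1, -0.1, 0.6]
finger_gap: 47.0
rows [-0.039   0.0454  0.0062] turn -0.1 | pos [631.1  46.4 307.7] yaw 84.0 F [ 0.1 -0.1  0.6] gap 47.0 t 17.23
```

```bash
python3 -m handwheel '[[-0.039,0.0454,0,0],[-0.039,0.0454,0.006,0],[-0.039,0.0454,0.006,0],[-0.039,0.0454,0.006,0]]'; python3 go.py 672 3 243 84.1
```

```text
clock: 17.73
eef_pos: [671.5, 4.3, 301.3]
eef_rot: [-3.114, -0.006, 1.468]
wrist_force: [-0.2, -0.6, -0.8]
finger_gap: 47.1
rows [-0.0016  0.0023  0.0582] turn 0.0 | pos [671.5   4.3 301.3] yaw 84.1 F [-0.2 -0.6 -0.8] gap 47.1 t 17.73
```

```bash
python3 - <<'E'
from h import *
S=cams.camera("side")
cv2.imwrite("pics/e.png",cv2.resize(S[170:280,280:430,::-1],None,fx=4,fy=4,interpolation=2))
E
```

```text
(no output)
```

View pics/e.png

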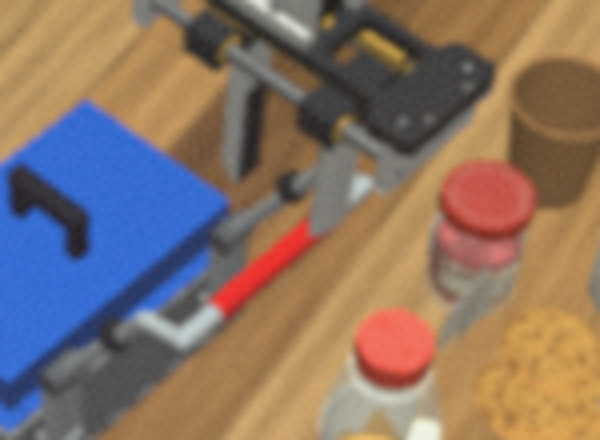

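View 8: the fingertips (240,165 and 330,225) are above and astride the red bar (centre about 270,260). I'll lower and cage it loosely.

```bash
python3 -m handwheel '[[-0.001,0.002,0.02,0],[-0.001,0.002,0.04,0],[-0.001,0.002,0.058,0],[-0.001,0.002,0.058,0],[-0.001,0.002,0.058,0]]'; python3 -m handwheel '[[0,0,0,0],[0,0,0,0],[0,0,0,0]]' 0.74 10;  python3 go.py 644 4.9 260 84.1
```

```text
clock: 18.4
eef_pos: [672.0, 3.8, 244.7]
eef_rot: [-3.116, -0.006, 1.468]
wrist_force: [-0.3, 0.6, -0.5]
finger_gap: 47.1
clock: 18.77
eef_pos: [672.1, 3.8, 244.9]
eef_rot: [-3.117, -0.006, 1.468]
wrist_force: [0.8, -0.3, -0.7]
finger_gap: 24.9
rows [-0.0016 -0.0284 -0.0144] turn 0.0 | pos [672.1   3.8 244.9] yaw 84.1 F [ 0.8 -0.3 -0.7] gap 24.9 t 18.77
```

```bash
python3 -m handwheel '[[-0.001,-0.015,-0.006,0],[-0.001,-0.03,-0.0125,0],[-0.001,-0.044,-0.018,0],[-0.001,-0.058,-0.0225,0]]';  python3 go.py 585 10.8 273 84.1;python3 go.py 526 16.8 266 84.1
```

```text
clock: 19.27
eef_pos: [616.2, 8.4, 271.4]
eef_rot: [-3.124, -0.007, 1.468]
wrist_force: [9.7, -0.8, 6.9]
finger_gap: 24.8
rows [-0.0008 -0.0313 -0.0011] turn 0.0 | pos [616.2   8.4 271.4] yaw 84.1 F [ 9.7 -0.8  6.9] gap 24.8 t 19.27
rows [-0.0009 -0.0905  0.0069] turn 0.0 | pos [616.2   8.4 271.4] yaw 84.1 F [ 9.7 -0.8  6.9] gap 24.8 t 19.27
```

```bash
python3 -m handwheel '[[-0.001,-0.031,-0.001,0],[-0.001,-0.061,0.001,0],[-0.001,-0.09,0.007,0],[-0.001,-0.116,0.019,0],[-0.001,-0.128,0.027,0]]';  python3 go.py 460 22.8 225 84.1; python3 - <<'E'
from h import *
T=cams.camera("top");S=cams.camera("side")
cv2.imwrite("pics/f.png",np.hstack([cv2.resize(I[v-65:v+65,u-65:u+65,::-1],None,fx=3,fy=3,interpolation=2) for I,u,v in((T,310,220),(S,310,200))]))
m=mask(S,(0,150,120),(6,255,255),(250,120,372,255));c=[x for x in cv2.findContours(m,0,1)[0] if cv2.contourArea(x)>10];print([cv2.minAreaRect(x) for x in c])
E
```

```text
clock: 19.9
eef_pos: [488.2, 20.7, 247.3]
eef_rot: [-3.128, -0.007, 1.468]
wrist_force: [3.9, -0.1, 4.2]
finger_gap: 24.4
rows [-0.001  -0.0279  0.0227] turn 0.0 | pos [488.2  20.7 247.3] yaw 84.1 F [ 3.9 -0.1  4.2] gap 24.4 t 19.9
[((282.5594177246094, 196.90591430664062), (6.050938606262207, 17.16777801513672), 50.710594177246094)]
```

View pics/f.png

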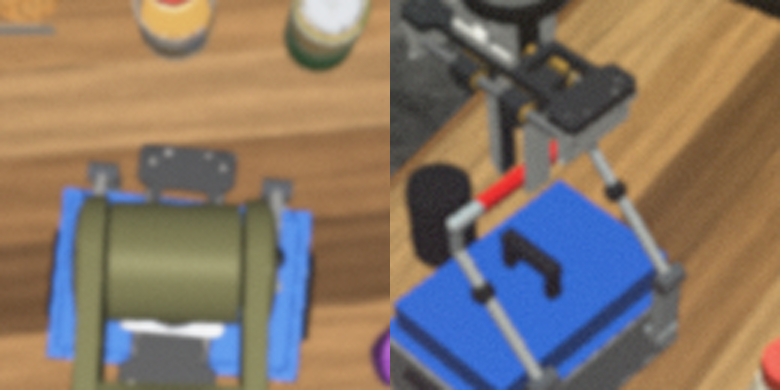

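View 9: the bar is still caged, with the clamp arms swung forward over the lid at about 0.75 rad. I'll go a little further, then withdraw upward, close the fingers and press from above.

```bash
python3 -m handwheel '[[-0.001,-0.013,0.011,0],[-0.001,-0.025,0.024,0],[-0.001,-0.033,0.034,0],[-0.001,-0.033,0.034,0]]'; python3 -m handwheel '[[0,0.003,0,0],[0,0.003,-0.03,0],[0,0.003,-0.06,0],[0,0.003,-0.06,0]]'; python3 - <<'E'
from h import *
S=cams.camera("side")
m=mask(S,(0,150,120),(6,255,255),(230,120,372,290));c=[x for x in cv2.findContours(m,0,1)[0] if cv2.contourArea(x)>10];print([cv2.minAreaRect(x) for x in c])
# side px of modelled bar centre vs q
for q in np.arange(.2,.9,.05):
    p=q+.134;X=np.array([579.9,11.8,127])+149.4*np.array([-np.cos(p)*.9947,np.cos(p)*.1028,np.sin(p)])
    print(round(q,2),X.round(1),px("side",X)[0].round(1))
cv2.imwrite("pics/g.png",S[:,:,::-1])
E
python3 go.py 455 24.5 260 84.1
```

```text
clock: 20.5
eef_pos: [454.1, 23.4, 212.9]
eef_rot: [-3.124, -0.007, 1.468]
wrist_force: [0.4, -0.2, 0.4]
finger_gap: 24.6
clock: 21.0
eef_pos: [458.9, 22.6, 274.6]
eef_rot: [-3.126, -0.007, 1.468]
wrist_force: [-0.1, -0.5, -0.7]
finger_gap: 24.7
[((370.0, 257.0), (12.0, 2.0), 90.0), ((280.60003662109375, 194.30001831054688), (6.40000057220459, 35.400001525878906), 53.13010025024414)]
0.2 [439.5  26.3 176. ] [275.6 201.2]
0.25 [442.1  26.  183. ] [276.1 199.8]
0.3 [445.1  25.7 189.8] [276.8 198.5]
0.35 [448.4  25.4 196.5] [277.6 197.3]
0.4 [452.  25. 203.] [278.5 196.2]
0.45 [455.9  24.6 209.4] [279.5 195.2]
0.5 [460.2  24.2 215.5] [280.6 194.4]
0.55 [464.7  23.7 221.4] [281.9 193.6]
0.6 [469.6  23.2 227.1] [283.2 193. ]
0.65 [474.7  22.7 232.5] [284.6 192.5]
0.7 [480.   22.1 237.6] [286.1 192.1]
0.75 [485.7  21.5 242.5] [287.8 191.8]
0.8 [491.5  20.9 247.1] [289.5 191.7]
0.85 [497.6  20.3 251.4] [291.3 191.8]
rows [ 0.0015 -0.0033  0.0131] turn 0.0 | pos [458.4  22.6 273. ] yaw 84.1 F [-0.   0.3 -0.3] gap 24.4 t 21.05
```

```bash
python3 -m handwheel '[[0,0,0,0],[0,0,0,0],[0,0,0.02,0],[0,0,0.035,0],[0,0,0.035,0]]' 1 10; python3 go.py 444 25 205 84.1;python3 go.py 437 26 185 84.1
```

```text
clock: 21.68
eef_pos: [457.3, 22.9, 236.9]
eef_rot: [-3.122, -0.007, 1.468]
wrist_force: [-0.6, 0.1, 0.4]
finger_gap: 0.3
rows [ 0.0005 -0.0128  0.0322] turn 0.0 | pos [457.3  22.9 236.9] yaw 84.1 F [-0.6  0.1  0.4] gap 0.3 t 21.68
rows [ 0.0006 -0.0195  0.0523] turn 0.0 | pos [457.3  22.9 236.9] yaw 84.1 F [-0.6  0.1  0.4] gap 0.3 t 21.68
```

```bash
python3 -m handwheel '[[0,0,0.01,0],[0,-0.006,0.02,0],[0,-0.013,0.032,0],[0,-0.0165,0.042,0],[0,-0.0195,0.052,0]]'; python3 go.py 435 26 175 84.1;python3 go.py 434 26.5 170 84.1
```

```text
clock: 22.3
eef_pos: [436.6, 25.4, 185.4]
eef_rot: [-3.122, -0.007, 1.468]
wrist_force: [-5.0, 0.6, 6.5]
finger_gap: 0.6
rows [ 0.0004 -0.0014  0.0104] turn 0.0 | pos [436.6  25.4 185.4] yaw 84.1 F [-5.   0.6  6.5] gap 0.6 t 22.3
rows [ 0.0007 -0.0024  0.0154] turn 0.0 | pos [436.6  25.4 185.4] yaw 84.1 F [-5.   0.6  6.5] gap 0.6 t 22.3
```

```bash
python3 -m handwheel '[[0,-0.001,0.005,0],[0,-0.0015,0.01,0],[0,-0.002,0.0135,0],[0,-0.002,0.0135,0]]'; python3 -m handwheel '[[0,0,0.001,0],[0,0,0.002,0],[0,0,0.003,0],[0,0,0.003,0]]'
```

```text
clock: 22.8
eef_pos: [434.3, 25.8, 171.8]
eef_rot: [-3.121, -0.007, 1.468]
wrist_force: [0.1, -0.2, -0.1]
finger_gap: 0.7
clock: 23.3
eef_pos: [434.1, 25.8, 168.9]
eef_rot: [-3.121, -0.007, 1.468]
wrist_force: [-3.4, 0.0, 3.7]
finger_gap: 0.3
```

```bash
for i in 1; do python3 -m handwheel '[[0,0,0.001,0],[0,0,0.0015,0],[0,0,0.0015,0]]'; python3 -m handwheel '[[0,0,0.001,0],[0,0,0.0015,0],[0,0,0.0015,0]]'; done
```

```text
clock: 23.68
eef_pos: [433.9, 25.8, 167.5]
eef_rot: [-3.121, -0.007, 1.468]
wrist_force: [-3.8, 0.6, 5.3]
finger_gap: 0.3
clock: 24.05
eef_pos: [433.7, 25.9, 166.3]
eef_rot: [-3.121, -0.007, 1.468]
wrist_force: [-5.5, 0.1, 7.5]
finger_gap: 0.5
```

```bash
python3 -m handwheel '[[0,0,0.001,0],[0,0,0.0015,0],[0,0,0.0015,0]]'; python3 -m handwheel '[[0,0,0.001,0],[0,0,0.0015,0],[0,0,0.0015,0]]'
```

```text
clock: 24.42
eef_pos: [433.5, 25.9, 165.1]
eef_rot: [-3.12, -0.007, 1.468]
wrist_force: [-6.3, -0.0, 8.3]
finger_gap: 0.2
clock: 24.8
eef_pos: [433.3, 25.9, 163.9]
eef_rot: [-3.12, -0.007, 1.468]
wrist_force: [-5.5, 0.1, 8.9]
finger_gap: 0.4
```

```bash
python3 -m handwheel '[[0,0,0.001,0],[0,0,0.001,0],[0,0,0.001,0]]'
```

```text
clock: 25.18
eef_pos: [433.2, 26.0, 163.3]
eef_rot: [-3.12, -0.007, 1.469]
wrist_force: [-5.1, -0.4, 9.0]
finger_gap: 0.5
```

```bash
python3 -m handwheel '[[0,0,0.001,0],[0,0,0.0015,0],[0,0,0.0015,0]]'; python3 -m handwheel '[[0,0,0.001,0],[0,0,0.0015,0],[0,0,0.0015,0]]'
```

```text
clock: 25.55
eef_pos: [433.0, 25.9, 162.2]
eef_rot: [-3.119, -0.007, 1.468]
wrist_force: [-7.0, -0.6, 9.8]
finger_gap: 0.3
clock: 25.92
eef_pos: [432.9, 26.0, 161.7]
eef_rot: [-3.12, -0.006, 1.469]
wrist_force: [-9.0, -0.1, 16.5]
finger_gap: 0.4
```

```bash
python3 -m handwheel '[[0,0,0.001,0],[0,0,0.0015,0],[0,0,0.0015,0]]'; python3 -m handwheel '[[0,0,0.001,0],[0,0,0.001,0],[0,0,0.001,0]]'
```

```text
clock: 26.3
eef_pos: [432.9, 26.0, 161.6]
eef_rot: [-3.12, -0.006, 1.469]
wrist_force: [-10.9, -0.0, 21.7]
finger_gap: 0.7
clock: 26.68
eef_pos: [432.9, 26.0, 161.6]
eef_rot: [-3.121, -0.006, 1.469]
wrist_force: [-9.7, 0.5, 17.5]
finger_gap: 0.3
```

```bash
python3 -m handwheel '[[0,0,0.001,0],[0,0,0.002,0],[0,0,0.0022,0]]'; python3 -m handwheel '[[0,0,-0.002,0],[0,0,-0.01,0],[0,0,-0.05,0],[0,0,-0.1,0],[0,0,-0.12,0]]';  python3 -m handwheel '[[0.06,0,-0.03,0],[0.12,0,-0.03,0],[0.18,-0.06,-0.03,0],[0.24,-0.06,-0.03,0],[0.3,-0.06,-0.03,0]]'; python3 -m handwheel '[[0,0,0,0],[0,0,0,0]]'; python3 - <<'E'
from h import *
import lidpose
T=cams.camera("top");S=cams.camera("side")
lidpose.lid(T,81)
m=mask(S,(0,150,120),(6,255,255),(230,120,340,290));print("side bar",cv2.minAreaRect(big(m)))
m=mask(T,(0,150,120),(6,255,255),(270,230,350,310));print("top bar",cv2.minAreaRect(big(m)))
for q in(-.02,0,.02,.05):
    p=q+.134;X=np.array([579.9,11.8,127])+149.4*np.array([-np.cos(p)*.9947,np.cos(p)*.1028,np.sin(p)]);print(q,px("side",X)[0].round(1),px("top",X)[0].round(1))
cv2.imwrite("pics/top_h.png",T[:,:,::-1]);cv2.imwrite("pics/side_h.png",S[:,:,::-1])
cv2.imwrite("pics/h.png",np.hstack([cv2.resize(I[v-65:v+65,u-65:u+65,::-1],None,fx=4,fy=4,interpolation=2)[:, :] for I,u,v in((T,310,250),(S,295,225))])[:, ::1])
I=cv2.imread("pics/h.png");cv2.imwrite("pics/h.png",cv2.resize(I,(800,400),interpolation=cv2.INTER_AREA))
E
```

```text
clock: 27.05
eef_pos: [432.9, 26.0, 161.3]
eef_rot: [-3.122, -0.006, 1.469]
wrist_force: [-14.4, 0.2, 30.8]
finger_gap: 0.3
clock: 27.68
eef_pos: [435.8, 25.0, 284.1]
eef_rot: [-3.125, -0.007, 1.469]
wrist_force: [-0.6, 0.5, -1.0]
finger_gap: 0.5
clock: 28.3
eef_pos: [405.5, 317.2, 317.7]
eef_rot: [-3.126, -0.007, 1.469]
wrist_force: [0.8, -0.3, 0.3]
finger_gap: 0.8
clock: 28.55
eef_pos: [405.5, 317.0, 317.7]
eef_rot: [-3.126, -0.007, 1.47]
wrist_force: [0.3, -0.2, -0.2]
finger_gap: 0.6
lid 81 [492.4  22.4  81. ] [np.float64(222.4), np.float64(146.7)] [np.float64(83.8), np.float64(-5.8)]
[[431.6, 140.8, 81.0], [577.5, 125.9, 81.0], [553.1, -96.8, 81.0], [407.6, -80.3, 81.0]]
side bar ((274.7162170410156, 207.70269775390625), (6.1611247062683105, 33.5955696105957), 54.462318420410156)
top bar ((301.9794921875, 272.2254333496094), (36.21429443359375, 2.082321882247925), 5.194429397583008)
-0.02 [274.3 208.4] [302.4 272.3]
0 [274.3 207.7] [302.4 272.1]
0.02 [274.3 207. ] [302.3 272. ]
0.05 [274.5 205.9] [302.3 271.7]
```

View pics/h.png

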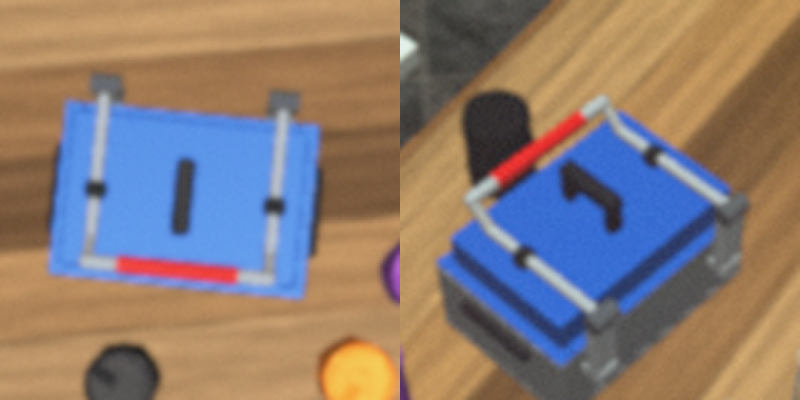

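View 10: the clamp lies flat over the lid with its bar at q ≈ 0 (side pixel row 207.7, and the model gives 207.7 for 0). The lid sits flush and centred, and the robot is clear.

```bash
python3 -c "
from cell import manip,read_state
print(read_state()['clock']);print(manip.sign_off())"
```

```text
28.65
the job is handed in; nothing more can be done
None
```

The job is done and handed in at 28.65 s, with the robot clear of everything. The salt shaker stands in the empty compartment beside the honey jar, the blue lid is on, and the clamp frame is swung over it and pressed down.

- **Shaker:** it stood upright when I looked after setting it down, before the lid went on.
- **Lid:** it is centred on the carrier to about 2 mm, and its angle matches to a fraction of a degree.
- **Pressing:** resistance stayed under 10 N until about 162 mm tool height, then rose steeply. I stopped at about 31 N.
- **Clamp:** after I let go, the bar's height in the side picture matched joint value 0, where the feet touch a lid that is fully home. It was still there about 1.5 s later.

**Disagreements and limits:**
- The pressing force before that rise was about 10 N, a little under the 12 N you gave.
- The first measurements of the shaker and the lid handle differed by a few mm between the two cameras. Both grasps worked.
- The lid being home all round is judged from the clamp angle, the steep rise in force and the pictures. I did not measure the rim gap directly.
- I did not measure the other items again at the end. No unexpected forces were felt, and those visible in the later pictures looked undisturbed.

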